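Load a specimen rod and hold the bayonet cap locked

ROBOT

A 6-joint arm with a two-finger parallel gripper is mounted at the origin on the work surface. World frame = base frame: x ahead of the robot, y to its left, z up, the work surface at z = 0. Lengths are in m, angles in degrees, forces in N, time in s.
With the tool pointing down it reaches from about 0.25 to 0.725 m from the base axis. Payload 9.7 kg.
Tool frame: the origin (TCP) lies at the very end of the fingers, on their centre line; the grasp point (between the pads) lies 19 mm behind it; y points along the fingers, x is the direction in which the jaws open and shut, and the axes are right-handed (so a half turn about y gives the same grasp; the last joint's range is limited). The gripper opens to 85 mm and grips with 20 to 120 N. Pads are 22 mm wide; open, the fingers measure 114 mm over their backs; the gripper's body (76 mm by 85 mm) begins 54 mm behind the grasp point. The pads swing forward as they close: fully open they stand 13 mm farther back than shut.
Start: joints at [-68.984, 4.979, 10.078, 95.1, 0, 90], TCP at [0.197, -0.513, 0.211] pointing down, gripper open.
Joint ranges: [-179.16, 179.16], [-48.56, 103.87], [-65.8, 70.77], [-126.05, 130.52], [-82.76, 87.17], [-180, 180]. Speed limits (degrees/s): [127.2, 127.2, 147.25, 180, 180, 180].

INTERFACE

Orientations are given as [roll, pitch, yaw] about the fixed x, y, z axes, in that order (R = Rz(yaw) Ry(pitch) Rx(roll)).
In Python, from workcell import bot gives the robot as it stands.
- The arm moves only by the shell command python3 -m jog 'ROWS' [FORCE]. ROWS is JSON, a list of rows, each a list of 7 numbers: the closure, from 0 (fully open) to 1 (shut), then the shift along the world's x, y, z in units of 25 mm (1.0 is 25 mm), then the turn, a rotation vector about the world's x, y, z in units of 5 degrees (1.0 is 5 degrees). A call has 1 to 5 rows; each row is the pose to reach, as a shift and turn from the pose commanded when the call began; what a row does not reach only later rows make up. A row lasts 1/10 s, in which the tool goes at most 50 mm and 8.59 degrees, less where a joint would pass 70% of its speed; a pose out of reach is approached as far as the arm can. A call with a gripper value outside its range is refused whole. The fingers move at their own pace and stop on an object; FORCE is the grip in N (left out, the last holds). Time passes only in rows, so rows that repeat a pose let the fingers close. It gives the time, the measured TCP pose, the force and the opening at its end, in the units of the state.
- bot.get_obs(): the state, without advancing time (a new reading comes with each control period).
- bot.camera(name): name is "scene" or "side" or "wrist"; returns (picture, depth): 384x512x3 uint8, red, green, blue; 384x512 float32, m along the optical axis (not along the pixel's ray), 0 where there is no reading.
- bot.camera_model(name): a dict with "fx", "fy", "cx", "cy" (pixels), "k1" (the pictures are not rectified: a ray, as slopes to the right and down, at radius r is drawn at 1 + k1 r^2 times it, then the intrinsics apply), "rvec" (rotation vector, rad) and "tvec" (3), from world to camera coordinates, as OpenCV has them; the wrist camera has in their place "tool_from_camera" (4x4, takes a point from camera to tool coordinates, whose origin is the TCP and whose axes are the tool frame's). Camera axes: x right, y down, z forward; pixel columns grow to the right and rows downward; lengths in m; the calibration is good to about 2 mm. A picture is of the moment at which its call begins: read the wrist's pose just before it. camera_model takes no time and is no camera call.
- bot.job_done(): hands the job in, once; it reports no verdict.
Trained networks look in the newest picture that a camera, given by its name, has taken for a name from the list of things; names that differ only in an ending like _2 or _b are one class to them, and where a whole thing is asked for, a point or a joint stands for the part that bears it (a point fixed in the world has none). Each returns a list of dicts, best first, with "conf" (0 to 1); they miss things now and then, are a little off and sometimes report something else, mostly with a low value. They report only what shows in the picture. A call takes as long as a camera call. They do not tell look-alikes from the thing itself.
- bot.regions_of(camera, label): "pixels" (384x512 bool, what is visible of it) and "point" ([row, column] in pixels, amid what is visible of it).
The state is a dict: "time": time; "q": joint angles; "qd": joint speeds; "joint_efforts": joint torques, N m; "ee_pos": TCP position; "tcp_rot": TCP orientation; "wrist_force": force on the tool from outside, world axes, zero at the start; "torque": the same for the moment, N m; "opening": finger opening in m.
Only numpy, scipy, OpenCV 4.12 (cv2) and the standard library are available. Lean on these libraries where they do the work, as an engineer would, in place of code of your own. Each camera call takes 0.05 s, during which the arm holds its last target. There are 200 camera calls.

TASK

Take the one long specimen rod from the rack and drop it end-down into the bore of the small instrument's socket. Then fit the winged bayonet cap over it: lugs into the two keyways, push it down fully home against the spring, twist it a quarter turn clockwise (seen from above) against the spring to its stop, and finish while still gripping the cap, holding it twisted and pressed fully home. Leave the two short rods in the rack and everything else on the bench where it is.

Things in the scene. Friction and masses are not known exactly. Their poses are not given: they have to be found in the camera images.
- rod_center (a point): The long specimen rod: white ceramic, 12 mm diameter, 80 mm long, about 50 g, upright in one of the three rack holes (which one varies), foot 7 mm and top 87 mm above the table, upper 52 mm clear of the rack. Small chamfer at its foot. The point is on its axis, half-way up; z along the rod.
- short_a_center (a point): A short rod, also 12 mm in diameter but only 50 mm long (top 22 mm above the rack), in another rack hole; stays there. Point at its centre.
- short_b_center (a point): The other short rod, the same as the first; stays there. Point at its centre.
- rack: White rack block, 130 mm (its x) by 50 mm (its y) by 35 mm high, fixed, with three holes 42 mm apart along its x (at -42, 0 and +42 mm), 14.5 mm wide, 28 mm deep. It stands to the left or to the right of the instrument, the cap on the other side. Origin: centre of its underside.
- cap_center (a point): The bayonet cap, about 120 g, 55 mm tall, upright on the table. Bottom up: spigot 26 mm diameter, 13 mm long, with two lugs; round head 52 mm diameter, 8 mm thick (13 to 21 mm above the bottom); black wing 14 mm thick (y), 44 mm long (x), 34 mm high. Point on the axis, 27.5 mm above the bottom, 6.5 mm above the head; x along the wing, z up. Same turned half round.
- lugs (a point): Point on the cap's axis at the bottom of its spigot. The two lugs are here: 4 mm thick (lowest 4 mm of the spigot), 8 mm wide, reaching 19.5 mm from the axis along +x and -x, so they lie in line with the wing.
- socket (a point): Centre of the top face of the bayonet socket, 120 mm above the table: a round metal tower 64 mm across on the small white instrument (housing 190 x 180 mm, 70 mm high, fixed). z up, x along the keyways. Its 5 mm thick flange has a 31 mm hole with two keyways 13 mm wide at +x and -x, out to 23 mm from the axis. The cap goes in with its wing along the keyways.
- bore (a point): Point on the socket's axis at the bore's mouth, 24 mm below the top face. The bore is 16 mm wide; a funnel leads into it from 17 mm below the top face. The long rod, let go in the bore, drops until it stands on the push-rod 85 mm below the top face, its top then 5 mm below the top face.
- home (a point): On the socket's axis, 14.5 mm above its top face: where the cap's centre point is when the cap is fully home (head's underside on the top face). The cap meets the rod 8 mm higher and can be twisted once it is less than 4 mm above home (lugs below the flange). If let go when twisted it springs up 4 mm and part way back.
- pushrod (a joint): Sprung push-rod under the specimen rod: 0 up, grows as it is pressed down (m); 0.008 with the cap fully home on the rod. 3 N at 0, 0.6 N more per mm (about 8 N with the cap home).
- catch (a joint): Sprung catch inside the socket that the lugs push ahead of them: 0 at rest, grows with the clockwise twist (rad), 1.2 at its stop. 0.035 N m at 0, 0.12 N m at the stop. The lugs meet it after about 0.3 rad of clockwise twist from the keyways and reach the stop at about 1.5 rad (quarter turn, wing across the keyways). Twisting the other way is blocked.
- jar: A small lidded jar, 44 mm diameter, 55 mm tall; a bystander, to be left where it is. Origin: centre of its underside.
- spatula: A spatula 170 mm long lying on the bench; a bystander, to be left where it is. Origin: on its handle's axis.
- gasket: A black rubber gasket ring, 48 mm outside, 8 mm high; a bystander, to be left where it is. Origin: centre of its underside.
- weight: A brass balance weight, 28 mm diameter, 44 mm tall; a bystander, to be left where it is. Origin: centre of its underside.
- dish: A shallow white dish, 80 mm wide, 20 mm high; a bystander, to be left where it is. Origin: centre of its underside.
- flask: A bottle, 60 mm diameter, 120 mm tall; a bystander, to be left where it is. Origin: centre of its underside.
Things that resemble listed ones, but are neither listed nor needed, are in the scene too. Leave any brown or yellow look-alike of the part that bears cap_center alone.

How it is judged:
By the outcome, as a careful person would: the job done as asked, in the order asked, and still so for the second after the job is handed in, while the arm keeps its last pose, push and grip.
It also fails if it takes over 69 s, if anything falls off the work surface, if the arm or the gripper's body presses on something with over 40 N, if the wrist force passes 120 N, or if a joint passes its speed limit or range.

## Working session

There is one attempt and no reset: what is moved stays moved. The work goes in short steps, Python scripts to look and compute and a shell command to move; the robot and the scene stay as the last step left them, time stands still between calls to the robot, and variables do not carry over. Pictures are saved under pics/ and viewed, about 8 in all and at most 12, crops included, and the job is handed in when it is done.

```bash
mkdir -p pics; ls
cat > h.py <<'E'
import numpy as np, cv2
from scipy.spatial.transform import Rotation as R
from workcell import bot
def rays(m,uv):
    uv=np.asarray(uv,float).reshape(-1,2)
    xd=np.c_[(uv[:,0]-m['cx'])/m['fx'],(uv[:,1]-m['cy'])/m['fy']]
    x=xd.copy()
    for _ in range(20): x=xd/(1+m['k1']*(x**2).sum(1,keepdims=True))
    return np.c_[x,np.ones(len(x))]
def pose(cam,obs=None):
    m=bot.camera_model(cam)
    if cam=='wrist':
        o=obs; T=np.eye(4); T[:3,:3]=R.from_euler('xyz',o['tcp_rot'],degrees=True).as_matrix(); T[:3,3]=o['ee_pos']
        T=T@np.array(m['tool_from_camera']); return m,T[:3,:3],T[:3,3]
    Rm=R.from_rotvec(np.ravel(m['rvec'])).as_matrix(); return m,Rm.T,-Rm.T@np.ravel(m['tvec'])
def pts(cam,depth,mask,obs=None):
    m,Rw,t=pose(cam,obs); r,c=np.nonzero(mask&(depth>0))
    P=rays(m,np.c_[c,r])*depth[r,c][:,None]
    return P@Rw.T+t
def onplane(cam,uv,z,obs=None):
    m,Rw,t=pose(cam,obs); d=rays(m,uv)@Rw.T
    return t+d*((z-t[2])/d[:,2])[:,None]
def project(cam,P,obs=None):
    m,Rw,t=pose(cam,obs); p=(np.atleast_2d(P)-t)@Rw; x=p[:,:2]/p[:,2:]
    x=x*(1+m['k1']*(x**2).sum(1,keepdims=True)); return x*[m['fx'],m['fy']]+[m['cx'],m['cy']]
def save(n,img): cv2.imwrite('pics/'+n,cv2.cvtColor(img,cv2.COLOR_RGB2BGR))
E
python3 - <<'E'
from h import *
np.set_printoptions(precision=4,suppress=True)
o=bot.get_obs();print(o['ee_pos'],o['tcp_rot'],o['opening'],o['time'])
ims=[]
for c in ['scene','side']:
    im,d=bot.camera(c);ims.append(im.copy());m,Rw,t=pose(c);print(c,t,Rw[:,2])
    for l in ['rod_center','short_a_center','cap_center','socket','rack']:
        for r in bot.regions_of(c,l)[:4]:
            P=pts(c,d,r['pixels']);print(l,round(r['conf'],2),np.array(r['point']),len(P),P.min(0) if len(P) else '',P.max(0) if len(P) else '',np.median(P,0) if len(P) else '',im[r['pixels']].mean(0).round())
save('a.png',cv2.resize(ims[0],(800,600)));save('b.png',cv2.resize(ims[1],(800,600)))
print(bot.get_obs()['time'])
E
```

```text
pics
[ 0.1972 -0.5132  0.2106] [-89.9996   0.0773 -68.9829] 0.08575129546262604 0.0
scene [0.9324 0.7105 0.8067] [-0.3535 -0.648  -0.6747]
rod_center 0.59 [302.9 382.4] 207 [ 0.4054  0.4202 -0.0026] [0.4563 0.466  0.0103] [0.4313 0.445  0.0062] [28. 29. 29.]
rod_center 0.39 [133.4 234.6] 41 [ 0.4632 -0.309   0.0379] [ 0.4767 -0.2984  0.0845] [ 0.4694 -0.303   0.0615] [83. 85. 80.]
short_a_center 0.17 [277.1 322.8] 334 [ 0.4965  0.2799 -0.0008] [0.5507 0.3456 0.0571] [0.5312 0.3254 0.0308] [57. 56. 57.]
cap_center 0.84 [253.3 297.8] 360 [ 0.4895  0.1763 -0.0041] [0.5671 0.2527 0.0573] [0.5446 0.2321 0.0244] [64. 46. 34.]
cap_center 0.67 [277.8 361.9] 366 [ 0.4058  0.3151 -0.0029] [0.459  0.3863 0.0567] [0.4387 0.3644 0.0277] [115. 107.  37.]
cap_center 0.62 [277.6 320. ] 381 [ 0.4781  0.2795 -0.0046] [0.5507 0.3456 0.0571] [0.5306 0.3257 0.0261] [60. 59. 61.]
cap_center 0.46 [209.7 239.8] 4144 [ 0.4811 -0.1462 -0.0031] [0.7177 0.1249 0.1221] [0.6344 0.0598 0.0682] [102. 105. 102.]
socket 0.84 [212.5 238.2] 4029 [ 0.4931 -0.1371 -0.0046] [0.7175 0.1249 0.1221] [0.6333 0.06   0.0683] [1
[... 616 characters left out ...]
 0.2047 0.0105] [0.5616 0.2541 0.0591] [0.5317 0.2337 0.0226] [101.  71.  53.]
cap_center 0.63 [279.5 198.8] 235 [ 0.4927  0.2893 -0.0037] [0.5447 0.347  0.0601] [0.516  0.3233 0.0217] [120. 118. 122.]
cap_center 0.56 [305.9 217. ] 256 [ 0.4029  0.3298 -0.0079] [0.4636 0.3866 0.0624] [0.4222 0.3634 0.026 ] [176. 171.  85.]
cap_center 0.43 [144.2 344. ] 388 [ 0.4604 -0.4854 -0.0071] [ 0.6305 -0.4046  0.0258] [ 0.5676 -0.4472  0.0025] [140. 136. 133.]
socket 0.87 [202.3 248.2] 3303 [ 0.5082 -0.1115 -0.0065] [0.7582 0.1273 0.1276] [0.5888 0.0483 0.0674] [146. 149. 147.]
rack 0.86 [175.6 343.9] 612 [ 0.3963 -0.3641 -0.0091] [ 0.5502 -0.2712  0.058 ] [ 0.4573 -0.2935  0.0307] [164. 164. 164.]
0.6
```

View pics/a.png

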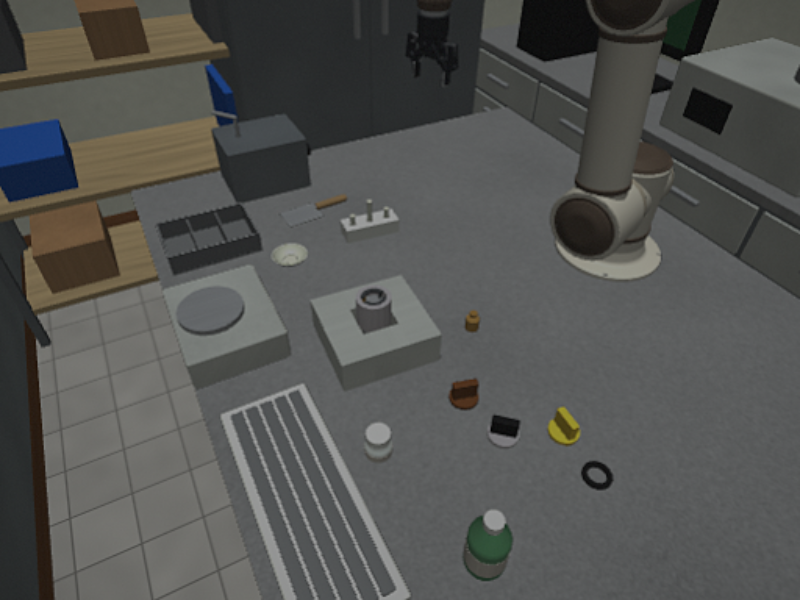

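View pics/b.png

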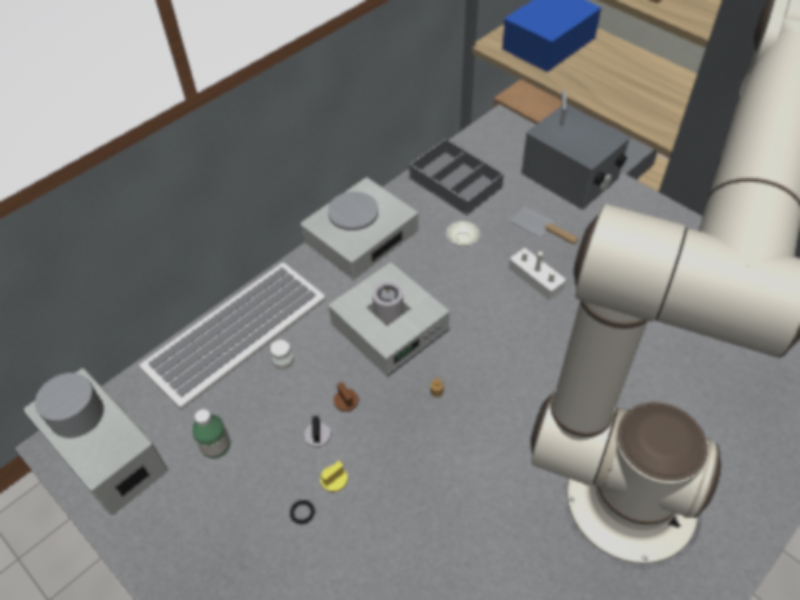

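Long rod stands in the middle rack hole (scene ~(370,210)). The true cap is the black-winged one with a pale head (scene (505,430)); brown and yellow look-alikes are beside it. The socket is at (373,300). Now a closer look at the rack.

```bash
python3 -m jog '[[0,2,1.5,2,0,0,0],[0,4,3,4,0,0,0],[0,6,4.5,4,0,0,0],[0,8,6,4,0,0,0],[0,8,7,4,0,0,0]]'
python3 - <<'E'
from h import *
np.set_printoptions(precision=4,suppress=True)
print(np.array(bot.camera_model('wrist')['tool_from_camera']))
o=bot.get_obs();print(o['ee_pos'],o['tcp_rot'],o['q'])
im,d=bot.camera('wrist');save('c.png',im)
for l in ['rod_center','short_a_center','rack']:
    for r in bot.regions_of('wrist',l)[:3]:
        P=pts('wrist',d,r['pixels'],o);print(l,round(r['conf'],2),np.array(r['point']),len(P),*( (P.min(0),P.max(0),np.median(P,0)) if len(P) else ()))
E
```

```text
time: 1.1
ee_pos: [0.3709, -0.3702, 0.3057]
tcp_rot: [-90.0, -0.0, -69.0]
wrist_force: [0.7, -0.4, -0.3]
opening: 0.0853
[[ 1.     -0.0001  0.0008  0.0007]
 [-0.0008 -0.3193  0.9477 -0.1615]
 [ 0.0001 -0.9477 -0.3193  0.0815]
 [ 0.      0.      0.      1.    ]]
[ 0.3709 -0.3702  0.3057] [-89.9797  -0.0403 -69.0107] [-44.9454   4.7015  20.538  105.7914   0.0021 114.0652]
rod_center 0.49 [ 53.1 237.4] 143 [ 0.462  -0.3136  0.0217] [ 0.4772 -0.2987  0.0882] [ 0.4673 -0.3089  0.0855]
short_a_center 0.47 [ 84.9 221.3] 93 [ 0.421  -0.3099  0.0198] [ 0.4319 -0.2987  0.0578] [ 0.4267 -0.3052  0.0558]
rack 0.98 [ 50.6 241.1] 4369 [ 0.3975 -0.3392 -0.0031] [ 0.5404 -0.2715  0.0875] [ 0.4705 -0.309   0.0338]
```

View pics/c.png

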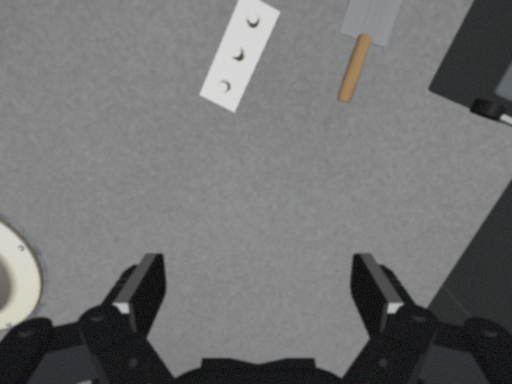

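```bash
python3 - <<'E'
from h import *
o=bot.get_obs();im,d=bot.camera('wrist')
r=bot.regions_of('wrist','rack')[0];P=pts('wrist',d,r['pixels'],o);T=P[(P[:,2]>.03)&(P[:,2]<.04)]
print(cv2.minAreaRect((T[:,:2]*1000).astype(np.float32)))
E
python3 -m jog '[[0,1,0.6,-1.2,0,0,-1.5],[0,2,1.2,-2.4,0,0,-3],[0,3,1.8,-3.6,0,0,-4.5],[0,3.84,2.48,-4.8,0,0,-5.2],[0,3.84,2.48,-5.84,0,0,-5.2]]'
python3 -m jog '[[0,0,0,0,0,0,0],[0,0,0,0,0,0,0]]'
python3 - <<'E'
from h import *
np.set_printoptions(precision=4,suppress=True)
o=bot.get_obs();print(o['ee_pos'],o['tcp_rot'],o['q'])
im,d=bot.camera('wrist');save('d.png',im)
P=pts('wrist',d,np.ones(d.shape,bool),o)
for a,b in [(.03,.04),(.052,.06),(.08,.092)]:
    T=P[(P[:,2]>a)&(P[:,2]<b)&(abs(P[:,0]-.467)<.1)&(abs(P[:,1]+.308)<.045)]
    print(a,len(T),T.mean(0) if len(T) else '',cv2.minAreaRect((T[:,:2]*1000).astype(np.float32)) if len(T) else '')
    if a==.052: print(T[T[:,0]>.467].mean(0),T[T[:,0]<.467].mean(0))
E
```

```text
((467.9602355957031, -307.58245849609375), (50.2413215637207, 130.2899627685547), 84.87213897705078)
time: 1.9
ee_pos: [0.4658, -0.3085, 0.1569]
tcp_rot: [-90.1, 0.1, -95.1]
wrist_force: [-0.6, -0.1, -0.2]
opening: 0.085
time: 2.1
ee_pos: [0.4643, -0.31, 0.1597]
tcp_rot: [-90.0, 0.0, -95.1]
wrist_force: [-0.0, -0.8, -0.2]
opening: 0.0856
[ 0.4643 -0.31    0.1597] [-90.0365   0.0115 -95.0733] [-33.7219   5.3814   4.7903  89.4464  -0.0074 151.3515]
0.03 6644 [ 0.474  -0.3082  0.0339] ((467.7144775390625, -307.5635681152344), (50.11642074584961, 130.31640625), 84.86731719970703)
0.052 350 [ 0.472  -0.308   0.0557] ((467.7576599121094, -307.5396423339844), (11.714400291442871, 96.35133361816406), 84.80387115478516)
[ 0.504  -0.3109  0.0558] [ 0.4268 -0.3039  0.0556]
0.08 203 [ 0.4687 -0.3078  0.0855] ((468.11846923828125, -307.6666259765625), (10.744644165039062, 11.626635551452637), 84.52032470703125)
```

View pics/d.png

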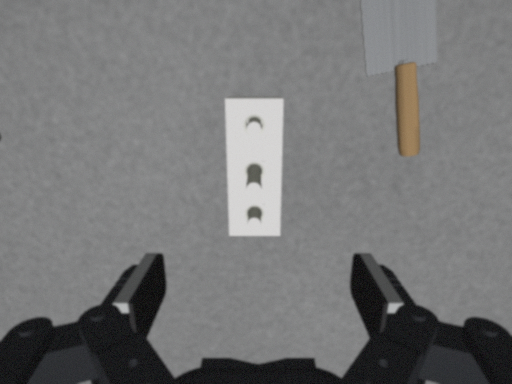

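```bash
python3 -m jog '[[0,0.15,0.09,-1.4,0,0,0],[0,0.15,0.09,-2.8,0,0,0],[0,0.15,0.09,-4.0,0,0,0],[0,0.15,0.09,-4.2,0,0,0],[0,0.15,0.09,-4.2,0,0,0]]' 40
python3 -m jog '[[0.5,0,0,0,0,0,0],[1,0,0,0,0,0,0],[1,0,0,0,0,0,0],[1,0,0,0,0,0,0],[1,0,0,0,0,0,0]]' 40
python3 -m jog '[[1,0,0,0,0,0,0],[1,0,0,0,0,0,0],[1,0,0,0,0,0,0],[1,0,0,0,0,0,0],[1,0,0,0,0,0,0]]' 40
```

```text
time: 2.65
ee_pos: [0.4689, -0.3075, 0.0555]
tcp_rot: [-90.0, -0.0, -95.0]
wrist_force: [-0.9, -0.0, 0.2]
opening: 0.0857
time: 3.15
ee_pos: [0.4691, -0.3068, 0.0546]
tcp_rot: [-90.0, -0.0, -95.0]
wrist_force: [-0.1, -0.6, 0.1]
opening: 0.0122
time: 3.65
ee_pos: [0.4692, -0.3069, 0.0547]
tcp_rot: [-90.0, -0.0, -95.0]
wrist_force: [-0.0, 0.2, 4.6]
opening: 0.0096
```

```bash
python3 -m jog '[[1,0,0,0.3,0,0,0],[1,0,0,0.8,0,0,0],[1,0,0,1.8,0,0,0],[1,0,0,2.8,0,0,0],[1,0,0,4,0,0,0]]' 40
python3 -m jog '[[1,0,0,2,0,0,0],[1,0,1.5,4,0,0,0],[1,0.5,3.5,5,0,0,0],[1,1,5.5,5,0,0,0],[1,1.5,7.5,5,0,0,0]]'
python3 -m jog '[[1,0.5,1.5,0,0,0,0],[1,1,3,0,0,0,0],[1,1,5,0,0,0,0],[1,1,5,0,0,0,0],[1,1,5,0,0,0,0]]'
python3 - <<'E'
from h import *
np.set_printoptions(precision=4,suppress=True)
o=bot.get_obs();print(o['ee_pos'],o['tcp_rot'],o['q'])
im,d=bot.camera('wrist');save('e.png',im)
P=pts('wrist',d,np.ones(d.shape,bool),o)
T=P[(P[:,2]>.114)&(P[:,2]<.126)];print(len(T));
if len(T): print(T.mean(0),T.min(0),T.max(0))
for l in ['socket','rod_center']:
    for r in bot.regions_of('wrist',l)[:3]:
        Q=pts('wrist',d,r['pixels'],o);print(l,round(r['conf'],2),np.array(r['point']),len(Q),*( (Q.min(0),Q.max(0),np.median(Q,0)) if len(Q) else ()))
E
```

```text
time: 4.15
ee_pos: [0.4686, -0.3065, 0.1554]
tcp_rot: [-90.0, 0.0, -95.0]
wrist_force: [0.4, 0.0, -0.0]
opening: 0.0098
time: 4.65
ee_pos: [0.5021, -0.1369, 0.281]
tcp_rot: [-89.8, -0.0, -95.1]
wrist_force: [0.9, -0.5, -0.8]
opening: 0.0094
time: 5.15
ee_pos: [0.5257, -0.029, 0.2792]
tcp_rot: [-90.0, 0.7, -93.5]
wrist_force: [1.0, 0.3, -0.7]
opening: 0.0099
[ 0.5257 -0.029   0.2792] [-89.9864   0.6942 -93.5103] [ -3.5636   3.8484  16.5561 102.6947   0.6942 179.9469]
2830
[0.6168 0.025  0.1188] [ 0.5835 -0.0072  0.114 ] [0.6479 0.0575 0.1216]
socket 0.97 [ 76.1 203.2] 26290 [ 0.5076 -0.0689 -0.0039] [0.6953 0.143  0.1216] [0.6144 0.0237 0.069 ]
socket 0.24 [221.8 188.6] 380 [0.4137 0.0623 0.0025] [0.4403 0.0878 0.0435] [0.432  0.0725 0.0282]
rod_center 0.98 [243.5 260. ] 1449 [ 0.4043 -0.0357 -0.0021] [ 0.5311 -0.0237  0.3118] [ 0.5293 -0.0302  0.2904]
rod_center 0.6 [160.6  14.1] 833 [ 0.492   0.2913 -0.0031] [0.5493 0.3467 0.0453] [0.5232 0.3035 0.0198]
```

View pics/e.png

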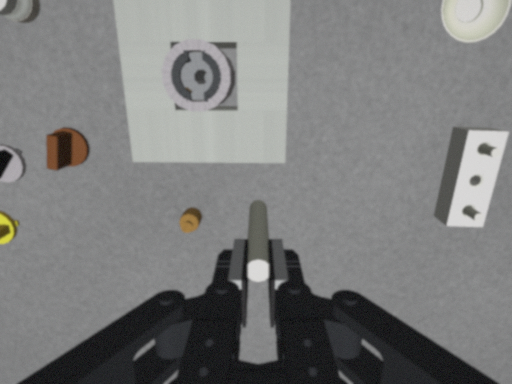

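```bash
python3 -m jog '[[1,0.7,0.4,0,0,0,1.7],[1,1.4,0.8,0,0,0,3.4],[1,2.1,1.2,0,0,0,5.1],[1,2.9,1.7,0,0,0,6.8],[1,3.6,2.16,0,0,0,8.5]]'
python3 -m jog '[[1,0,0,0,0,0,0],[1,0,0,0,0,0,0],[1,0,0,0,0,0,0]]'
cat > sock.py <<'E'
from h import *
import sys
np.set_printoptions(precision=4,suppress=True)
o=bot.get_obs();print(o['ee_pos'],o['tcp_rot'],o['q'])
im,d=bot.camera('wrist');save(sys.argv[1],im)
P=pts('wrist',d,np.ones(d.shape,bool),o)
T=P[(P[:,2]>.114)&(P[:,2]<.126)&(np.hypot(P[:,0]-.6157,P[:,1]-.0252)<.045)]
print(len(T),cv2.minEnclosingCircle((T[:,:2]*1000).astype(np.float32)),T.mean(0),T.min(0),T.max(0))
for z in ('rod',):
    for r in bot.regions_of('wrist','rod_center')[:1]:
        Q=pts('wrist',d,r['pixels'],o);Q=Q[np.hypot(*(Q[:,:2]-np.array(o['ee_pos'])[:2]).T)<.03]
        Tt=R.from_euler('xyz',o['tcp_rot'],degrees=True).as_matrix();L=(Q-o['ee_pos'])@Tt
        print('rod tool',len(L))
        for a in np.arange(-.04,.06,.01):
            s=L[(L[:,1]>=a)&(L[:,1]<a+.01)]
            if len(s)>5: print(round(a,3),len(s),s.mean(0),s[:,0].min(),s[:,0].max(),s[:,2].max())
E
python3 sock.py f.png
```

```text
time: 5.8
ee_pos: [0.6166, 0.0237, 0.2785]
tcp_rot: [-90.0, 0.7, -50.8]
wrist_force: [0.4, -0.6, -0.3]
opening: 0.0099
time: 6.1
ee_pos: [0.6153, 0.0235, 0.2789]
tcp_rot: [-90.0, 0.7, -51.3]
wrist_force: [-0.1, -0.4, -0.3]
opening: 0.0099
[0.6153 0.0235 0.2789] [-90.0098   0.7058 -51.262 ] [  1.9115  17.5747  32.4071 105.2632   0.559  143.1714]
2242 ((615.5255737304688, 24.80018424987793), 32.65487289428711) [0.6163 0.0255 0.1188] [ 0.5832 -0.0071  0.114 ] [0.6476 0.0571 0.1213]
rod tool 1566
-0.04 413 [ 0.0006 -0.0311 -0.0013] -0.004032498906393975 0.005268124375978617 0.006342107638757475
-0.03 237 [ 0.0008 -0.0255  0.0034] -0.004572443170166572 0.005406255789313407 0.010658738849798295
-0.02 186 [ 0.0004 -0.0152  0.0033] -0.00452086191870321 0.005340123748094054 0.004803261273450295
-0.01 166 [ 0.0004 -0.0051  0.0031] -0.004804965053123102 0.006205741192047461 0.004582255737884299
0.0 150 [0.0004 0.0047 0.0028] -0.0055630623225515945 0.006396518667697705 0.004713842313542825
0.01 132 [0.0004 0.0148 0.0028] -0.005389980852339598 0.006187836819617963 0.004612923822032806
0.02 114 [0.0004 0.0249 0.0027] -0.005576380201366487 0.006390242352856564 0.0043247418817796614
0.03 99 [0.0004 0.035  0.0028] -0.005214265812689141 0.0060936307668251815 0.004509479054901268
0.04 69 [0.0004 0.0441 0.0026] -0.005535608747684182 0.006249714478731386 0.004431795694842185
```

View pics/f.png

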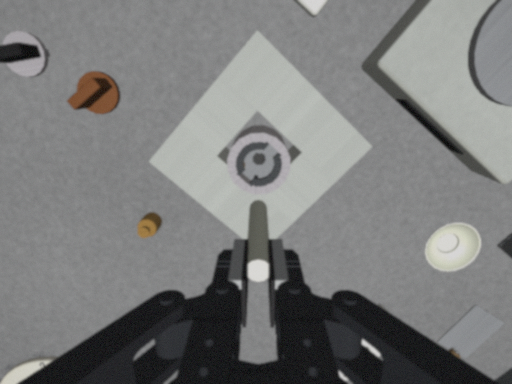

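```bash
python3 -m jog '[[1,0.04,0.11,-1,-0.11,-0.09,0],[1,0.04,0.11,-2.4,-0.11,-0.09,0],[1,0.04,0.11,-3.6,-0.11,-0.09,0],[1,0.04,0.11,-4.2,-0.11,-0.09,0],[1,0.04,0.11,-4.2,-0.11,-0.09,0]]'
python3 -m jog '[[1,0,0,0,0,0,0],[1,0,0,0,0,0,0]]'
python3 sock.py g.png
```

```text
time: 6.7
ee_pos: [0.6153, 0.0268, 0.1715]
tcp_rot: [-90.2, 0.1, -51.1]
wrist_force: [0.4, -0.2, -1.5]
opening: 0.0097
time: 6.9
ee_pos: [0.6172, 0.0271, 0.1754]
tcp_rot: [-89.9, -0.1, -51.1]
wrist_force: [0.2, 0.1, 0.1]
opening: 0.0097
[0.6172 0.0271 0.1754] [-89.8917  -0.0759 -51.0996] [  2.5146  13.7443  16.0173  92.1407   0.0032 143.6142]
3881 ((615.5253295898438, 25.149612426757812), 32.6506233215332) [0.6193 0.0281 0.1188] [ 0.5832 -0.0075  0.114 ] [0.6479 0.0573 0.1209]
rod tool 1497
-0.04 390 [ 0.0004 -0.0312 -0.0012] -0.004042307184805661 0.0048231923301977914 0.0044845206906643145
-0.03 219 [ 0.0003 -0.0254  0.0032] -0.0045819301799210135 0.005055191746705011 0.010319800214116147
-0.02 183 [ 0.0004 -0.0151  0.0032] -0.0045467318520702 0.005328455818710497 0.0047841343009005595
-0.01 164 [ 0.0004 -0.0051  0.0031] -0.005397967464142312 0.005585136103296581 0.004573795319611536
0.0 146 [0.0002 0.0048 0.0029] -0.005597450406437772 0.005876185079531237 0.00478314005178781
0.01 135 [0.0004 0.0149 0.0028] -0.005369537056839549 0.006206410437222886 0.004349331907229102
0.02 107 [0.0001 0.0247 0.0029] -0.005581797130397256 0.005769356241555837 0.004437293860348733
0.03 95 [0.0007 0.0346 0.0029] -0.005144922522084 0.006054894683779116 0.004565630378041892
0.04 51 [0.0004 0.043  0.003 ] -0.004664470599882811 0.006148011309230322 0.004246531273139711
0.05 7 [-0.0075  0.0565 -0.0249] -0.00818087470796418 -0.007349331867533925 -0.02262331543671939
```

View pics/g.png

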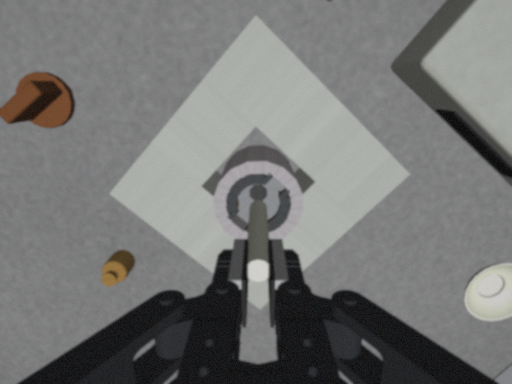

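```bash
python3 -m jog '[[1,-0.04,-0.03,-0.3,0,0,0],[1,-0.04,-0.03,-0.6,0,0,0],[1,-0.04,-0.03,-0.9,0,0,0],[1,-0.04,-0.03,-1.0,0,0,0]]'
python3 -m jog '[[1,0,0,-0.2,0,0,0],[1,0,0,-0.4,0,0,0],[1,0,0,-0.6,0,0,0],[1,0,0,-0.7,0,0,0],[1,0,0,-0.7,0,0,0]]'
```

```text
time: 7.4
ee_pos: [0.6153, 0.0265, 0.147]
tcp_rot: [-90.1, 0.1, -51.1]
wrist_force: [0.5, -1.0, -1.1]
opening: 0.0097
time: 7.9
ee_pos: [0.6155, 0.0265, 0.1306]
tcp_rot: [-90.0, 0.0, -51.1]
wrist_force: [-0.2, -0.2, -0.2]
opening: 0.0099
```

```bash
python3 -m jog '[[0.75,0,0,0,0,0,0],[0.7,0,0,0,0,0,0],[0.65,0,0,0,0,0,0],[0.65,0,0,0,0,0,0],[0.65,0,0,0,0,0,0]]'
python3 -m jog '[[0.65,0,0,0.8,0,0,0],[0.65,0,0,1.8,0,0,0],[0.65,0,0,3,0,0,0],[0.65,0,0,4,0,0,0],[0.65,0,0,4,0,0,0]]'
python3 sock.py i.png
```

```text
time: 8.4
ee_pos: [0.6158, 0.0265, 0.1312]
tcp_rot: [-90.0, -0.0, -51.1]
wrist_force: [0.1, -0.1, 0.2]
opening: 0.0299
time: 8.9
ee_pos: [0.6168, 0.0265, 0.2351]
tcp_rot: [-89.7, -0.2, -51.1]
wrist_force: [0.3, 0.0, 0.1]
opening: 0.03
[0.6168 0.0265 0.2351] [-89.7435  -0.1881 -51.068 ] [  2.463   14.9703  24.1713  98.8829   0.0012 143.5306]
2949 ((615.50830078125, 24.865718841552734), 32.674991607666016) [0.6163 0.0258 0.1187] [ 0.5832 -0.0072  0.114 ] [0.6478 0.0572 0.1212]
rod tool 174
```

View pics/i.png

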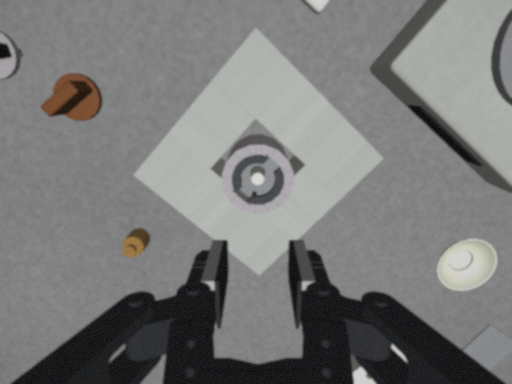

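```bash
cat > key.py <<'E'
from h import *
np.set_printoptions(precision=4,suppress=True)
o=bot.get_obs();im,d=bot.camera('wrist')
g=np.indices(d.shape);uv=np.c_[g[1].ravel(),g[0].ravel()]
W=onplane('wrist',uv,.12,o)[:,:2]-[.6155,.0250]
m,Rw,t=pose('wrist',o);Z=((rays(m,uv)*d.ravel()[:,None])@Rw.T+t)[:,2]
r=np.hypot(*W.T);a=np.degrees(np.arctan2(W[:,1],W[:,0]))
s=(r>17)&(r<22) if 0 else (r>.0175)&(r<.0215)
for k in range(-180,180,10):
    q=s&(a>=k)&(a<k+10);print(k,q.sum(),round(float((Z[q]<.113).mean()),2),im.reshape(-1,3)[q].mean().round(),end=' | ')
q=s&(Z<.113);ang=np.radians(a[q]);print('\nkeyway axis',np.degrees(np.angle(np.exp(2j*ang).mean()))/2,q.sum())
dark=im.reshape(-1,3).mean(1)
q=(r<.006);print('rod top z',np.median(Z[q]))
q=(r<.012)&(Z>.105)&(Z<.122);P=((rays(m,uv)*d.ravel()[:,None])@Rw.T+t)[q];print(len(P),P.mean(0))
print(bot.get_obs()['time'])
E
python3 key.py
python3 - <<'E'
import cv2;im=cv2.imread('pics/i.png')[130:230,205:310];cv2.imwrite('pics/j.png',cv2.resize(im,None,fx=5,fy=5,interpolation=2))
E
```

```text
-180 16 0.88 88.0 | -170 16 0.12 71.0 | -160 16 0.0 76.0 | -150 17 0.0 77.0 | -140 16 0.0 77.0 | -130 16 0.0 76.0 | -120 16 0.0 76.0 | -110 17 0.0 76.0 | -100 16 0.0 75.0 | -90 15 0.0 76.0 | -80 16 0.0 74.0 | -70 17 0.0 76.0 | -60 15 0.0 74.0 | -50 21 0.0 77.0 | -40 16 0.0 74.0 | -30 18 0.0 73.0 | -20 16 1.0 129.0 | -10 18 1.0 143.0 | 0 17 1.0 143.0 | 10 18 0.5 114.0 | 20 17 0.0 74.0 | 30 20 0.0 76.0 | 40 20 0.0 75.0 | 50 17 0.0 76.0 | 60 19 0.0 74.0 | 70 18 0.0 76.0 | 80 17 0.0 74.0 | 90 18 0.0 76.0 | 100 17 0.0 74.0 | 110 19 0.0 76.0 | 120 15 0.0 74.0 | 130 20 0.0 77.0 | 140 16 0.0 74.0 | 150 16 0.38 83.0 | 160 16 0.94 90.0 | 170 16 0.94 91.0 | 
keyway axis -4.410182693804173 112
rod top z 0.11368731531887435
165 [0.6164 0.0249 0.1129]
9.05
```

View pics/j.png

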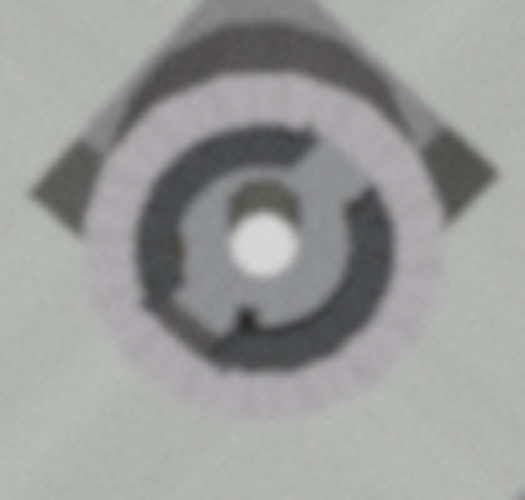

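```bash
python3 -m jog '[[0.65,-0.6,1.8,0,0,0,1.5],[0.65,-1.2,3.6,0,0,0,3],[0.65,-1.8,5.4,0,0,0,4.5],[0.65,-2.4,7.2,0,0,0,6],[0.65,-3,9,0,0,0,7.5]]'
python3 -m jog '[[0.65,-0.5,1.5,-0.5,0,0,1.5],[0.65,-0.87,2.7,-1,0,0,2.5],[0.65,-0.87,2.7,-1,0,0,2.5],[0.65,-0.87,2.7,-1,0,0,2.5]]'
cat > cap.py <<'E'
from h import *
import sys
np.set_printoptions(precision=4,suppress=True)
o=bot.get_obs();print(o['ee_pos'],o['tcp_rot'],o['q'])
im,d=bot.camera('wrist');save(sys.argv[1],im)
P=pts('wrist',d,np.ones(d.shape,bool),o);c=np.array([.515,.325])
for a,b in [(.015,.025),(.049,.062)]:
    T=P[(P[:,2]>a)&(P[:,2]<b)&(np.hypot(*(P[:,:2]-c).T)<.05)]
    if len(T)>5:
        q=(T[:,:2]*1000).astype(np.float32);print(a,len(T),T.mean(0),cv2.minAreaRect(q),cv2.minEnclosingCircle(q))
E
python3 cap.py k.png
```

```text
time: 9.55
ee_pos: [0.5395, 0.2529, 0.2297]
tcp_rot: [-90.1, 0.1, -13.3]
wrist_force: [1.4, 0.1, -0.7]
opening: 0.03
time: 9.95
ee_pos: [0.5182, 0.3191, 0.2046]
tcp_rot: [-90.1, 0.1, -1.0]
wrist_force: [-0.4, -0.5, -0.3]
opening: 0.03
[0.5182 0.3191 0.2046] [-90.0952   0.1246  -1.0438] [ 31.6273  13.3172  18.7548  95.5938  -0.0128 122.671 ]
0.015 991 [0.5241 0.3224 0.02  ] ((522.4879150390625, 319.4533386230469), (51.30120849609375, 48.434234619140625), 37.07884979248047) ((523.0230102539062, 318.25885009765625), 25.96746063232422)
0.049 619 [0.5232 0.3191 0.0536] ((523.2363891601562, 318.24871826171875), (14.205278396606445, 44.057212829589844), 47.95109558105469) ((523.3737182617188, 318.3883056640625), 22.424598693847656)
```

View pics/k.png

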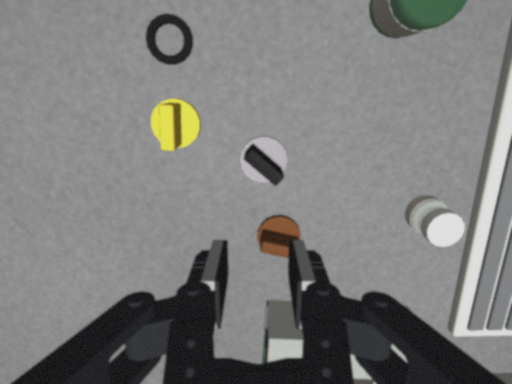

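```bash
python3 -m jog '[[0.65,0.2,-0.03,-0.6,0,0,1.7],[0.65,0.2,-0.03,-1.2,0,0,3.4],[0.65,0.2,-0.03,-2,0,0,5.1],[0.65,0.2,-0.03,-3,0,0,6.8],[0.65,0.2,-0.03,-4,0,0,8.5]]'
python3 -m jog '[[0.65,0,0,0,0,0,1.3],[0.65,0,0,0,0,0,1.3],[0.65,0,0,0,0,0,1.3]]'
python3 cap.py l.png
```

```text
time: 10.5
ee_pos: [0.5249, 0.3168, 0.1058]
tcp_rot: [-90.0, -0.1, 41.6]
wrist_force: [0.3, 0.5, -0.6]
opening: 0.03
time: 10.8
ee_pos: [0.5248, 0.3174, 0.1069]
tcp_rot: [-90.0, -0.1, 47.6]
wrist_force: [0.7, -0.2, 0.2]
opening: 0.0301
[0.5248 0.3174 0.1069] [-90.0285  -0.0544  47.6222] [31.1764 12.7841  7.3173 84.4729 -0.012  73.5542]
0.015 2030 [0.5212 0.32   0.0199] ((522.7939453125, 318.7863464355469), (50.99898147583008, 49.90090560913086), 48.82917785644531) ((523.1527709960938, 318.1475524902344), 26.015640258789062)
0.049 1168 [0.5224 0.3191 0.0537] ((523.077880859375, 318.2586975097656), (13.884316444396973, 43.79039764404297), 48.145530700683594) ((523.3414306640625, 318.4160461425781), 22.404497146606445)
```

```bash
python3 -m jog '[[0.65,-0.06,0.03,-0.8,0,0,0.1],[0.65,-0.06,0.03,-1.6,0,0,0.1],[0.65,-0.06,0.03,-2.4,0,0,0.1],[0.65,-0.06,0.03,-3.0,0,0,0.1],[0.65,-0.06,0.03,-3.2,0,0,0.1]]' 60
python3 -m jog '[[0.65,0,0,0,0,0,0],[0.8,0,0,0,0,0,0],[1,0,0,0,0,0,0],[1,0,0,0,0,0,0],[1,0,0,0,0,0,0]]' 60
python3 -m jog '[[1,0,0,0,0,0,0],[1,0,0,0,0,0,0],[1,0,0,0,0,0,0]]' 60
```

```text
time: 11.35
ee_pos: [0.5221, 0.3185, 0.0248]
tcp_rot: [-90.0, 0.1, 48.3]
wrist_force: [0.1, 0.2, 1.1]
opening: 0.03
time: 11.85
ee_pos: [0.5233, 0.3195, 0.0275]
tcp_rot: [-90.0, -0.1, 48.4]
wrist_force: [0.3, -0.0, 6.4]
opening: 0.0116
time: 12.15
ee_pos: [0.5232, 0.3194, 0.0274]
tcp_rot: [-90.0, -0.1, 48.4]
wrist_force: [0.2, 0.6, 6.7]
opening: 0.0118
```

```bash
python3 -m jog '[[1,0,0,0.5,0,0,0],[1,0,0,1.5,0,0,0],[1,0,0,3,0,0,0],[1,0,0,5,0,0,0],[1,0.2,-0.8,7,0,0,1]]' 90
python3 -m jog '[[1,0.5,-1.5,0,0,0,1.5],[1,1,-3.1,0,0,0,3],[1,1.5,-4.7,0,0,0,4.5],[1,2,-6.3,0,0,0,6],[1,2.5,-8,0,0,0,6.5]]'
python3 -m jog '[[1,0.3,-1,0,0,0,0],[1,0.6,-2,0,0,0,0],[1,0.6,-2,0,0,0,0],[1,0.6,-2,0,0,0,0]]'
python3 - <<'E'
from h import *
np.set_printoptions(precision=4,suppress=True)
o=bot.get_obs();print(o['ee_pos'],o['tcp_rot'],o['q'])
im,d=bot.camera('wrist');save('m.png',im)
m=np.ones(d.shape,bool);P=pts('wrist',d,m,o);C=im[d>0].astype(float)
Tt=R.from_euler('xyz',o['tcp_rot'],degrees=True).as_matrix();L=(P-o['ee_pos'])@Tt
near=(np.hypot(L[:,0],L[:,2])<.04)&(abs(L[:,1])<.04)
for a in np.arange(-.034,.04,.004):
    s=L[near&(L[:,1]>=a)&(L[:,1]<a+.004)]
    if len(s)>5: print(round(a,3),len(s),s.min(0),s.max(0))
T=P[(P[:,2]>.114)&(P[:,2]<.126)&(np.hypot(P[:,0]-.6157,P[:,1]-.0252)<.045)];print(len(T),T.min(0),T.max(0))
E
```

```text
time: 12.65
ee_pos: [0.5262, 0.3013, 0.1995]
tcp_rot: [-90.0, 0.0, 53.6]
wrist_force: [0.5, 1.2, -1.1]
opening: 0.0111
time: 13.15
ee_pos: [0.5896, 0.099, 0.198]
tcp_rot: [-90.0, -0.0, 86.2]
wrist_force: [0.3, 0.3, -0.9]
opening: 0.0106
time: 13.55
ee_pos: [0.6045, 0.0502, 0.1976]
tcp_rot: [-90.0, -0.0, 85.9]
wrist_force: [-0.2, -0.4, -0.8]
opening: 0.0106
[0.6045 0.0502 0.1976] [-89.9868  -0.0037  85.8607] [ 4.7421 12.7003 17.2447 94.5569  0.0057  8.8813]
-0.034 294 [-0.0198 -0.034  -0.0105] [ 0.0177 -0.03    0.012 ]
-0.03 1615 [-0.0193 -0.03   -0.0214] [ 0.0176 -0.026   0.0222]
-0.026 751 [-0.0179 -0.026  -0.0223] [ 0.0158 -0.022   0.0225]
-0.022 108 [-0.0124 -0.022   0.0103] [ 0.0107 -0.018   0.0223]
-0.018 86 [-0.0077 -0.018   0.0201] [ 0.0059 -0.014   0.0223]
-0.014 84 [-0.0079 -0.014   0.02  ] [ 0.0057 -0.01    0.0221]
-0.01 78 [-0.0075 -0.01    0.0202] [ 0.0058 -0.006   0.0222]
-0.006 73 [-0.0077 -0.0059  0.0199] [ 0.0059 -0.002   0.0222]
-0.002 68 [-0.0079 -0.0019  0.0196] [0.006  0.002  0.0221]
0.002 54 [-0.008   0.0021 -0.0033] [0.0209 0.006  0.0222]
0.006 2827 [-0.0265  0.006  -0.0123] [0.0247 0.01   0.0259]
0.01 144 [-0.0254  0.01    0.0073] [0.0221 0.014  0.0259]
0.014 33 [-0.023   0.014   0.0129] [0.0213 0.0156 0.0256]
2025 [ 0.5834 -0.0076  0.114 ] [0.6445 0.0529 0.1213]
```

View pics/m.png

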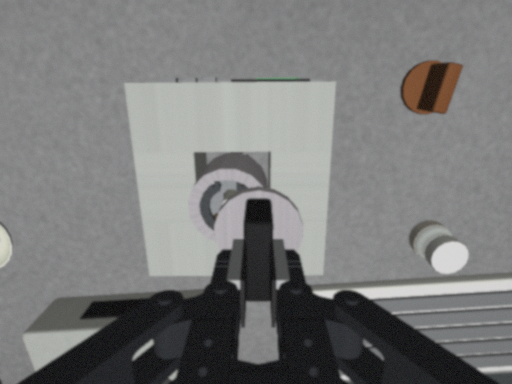

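```bash
python3 -m jog '[[1,0.22,-0.5,0,0,0,0],[1,0.44,-0.97,-0.5,0,0,0],[1,0.44,-0.97,-1.2,0,0,0],[1,0.44,-0.97,-1.8,0,0,0],[1,0.44,-0.97,-1.8,0,0,0]]'
python3 -m jog '[[1,0,0,0,0,0,0],[1,0,0,0,0,0,0],[1,0,0,0,0,0,0]]'
```

```text
time: 14.1
ee_pos: [0.6146, 0.0258, 0.149]
tcp_rot: [-89.8, 0.0, 85.9]
wrist_force: [-0.5, -0.5, -0.7]
opening: 0.0108
time: 14.4
ee_pos: [0.616, 0.0263, 0.1532]
tcp_rot: [-90.1, -0.0, 85.9]
wrist_force: [0.2, 0.1, -1.9]
opening: 0.0105
```

```bash
python3 -m jog '[[1,-0.01,-0.02,-0.1,0,0,0],[1,-0.01,-0.02,-0.2,0,0,0],[1,-0.01,-0.02,-0.3,0,0,0],[1,-0.01,-0.02,-0.36,0,0,0],[1,-0.01,-0.02,-0.36,0,0,0]]'
python3 -m jog '[[1,0,0,-0.05,0,0,0],[1,0,0,-0.1,0,0,0],[1,0,0,-0.15,0,0,0],[1,0,0,-0.15,0,0,0],[1,0,0,-0.15,0,0,0]]'
```

```text
time: 14.9
ee_pos: [0.6152, 0.0257, 0.1429]
tcp_rot: [-90.0, 0.0, 85.9]
wrist_force: [1.0, -0.6, -1.4]
opening: 0.011
time: 15.4
ee_pos: [0.6155, 0.0257, 0.1399]
tcp_rot: [-90.0, 0.0, 85.9]
wrist_force: [0.2, -0.1, 3.4]
opening: 0.0108
```

```bash
python3 -m jog '[[1,0,0,-0.06,0,0,0],[1,0,0,-0.12,0,0,0],[1,0,0,-0.17,0,0,0],[1,0,0,-0.2,0,0,0],[1,0,0,-0.2,0,0,0]]'
python3 -m jog '[[1,0,0,-0.03,0,0,0],[1,0,0,-0.06,0,0,0],[1,0,0,-0.06,0,0,0]]'
```

```text
time: 15.9
ee_pos: [0.6155, 0.0258, 0.1348]
tcp_rot: [-90.0, -0.0, 85.9]
wrist_force: [0.2, -1.0, 6.2]
opening: 0.0104
time: 16.2
ee_pos: [0.6156, 0.026, 0.1345]
tcp_rot: [-90.1, -0.0, 85.9]
wrist_force: [-2.2, 1.3, 12.2]
opening: 0.0109
```

```bash
python3 -m jog '[[1,0.002,-0.002,0,0,0,-1.2],[1,0.005,-0.005,-0.01,0,0,-2.4],[1,0.007,-0.008,-0.02,0,0,-3.6],[1,0.01,-0.01,-0.02,0,0,-4.8],[1,0.01,-0.013,-0.02,0,0,-6]]' 100
python3 -c "
from workcell import bot;o=bot.get_obs();print(o['torque'],o['q'])"
```

```text
time: 16.7
ee_pos: [0.6166, 0.0255, 0.1346]
tcp_rot: [-90.2, -0.1, 55.7]
wrist_force: [-0.6, 1.0, 13.4]
opening: 0.0104
[-0.01846333  0.09050991  0.16972746] [ 2.37026556e+00  1.31546093e+01  1.08060192e+01  8.74415381e+01
 -8.71442038e-03  3.66715507e+01]
```

```bash
python3 -m jog '[[1,0,-0.002,-0.01,0,0,-1.2],[1,0.002,-0.005,-0.01,0,0,-2.4],[1,0.005,-0.008,-0.01,0,0,-3.6],[1,0.008,-0.01,-0.01,0,0,-4.8],[1,0.01,-0.013,-0.01,0,0,-6]]' 100
python3 -c "
from workcell import bot;o=bot.get_obs();print(o['torque'],o['q'])"
```

```text
time: 17.2
ee_pos: [0.6165, 0.0253, 0.1346]
tcp_rot: [-90.1, -0.2, 25.7]
wrist_force: [-2.2, 2.2, 15.5]
opening: 0.0105
[0.18596698 0.67597796 0.19693807] [2.34737456e+00 1.31726259e+01 1.08258388e+01 8.74713240e+01
 1.44255988e-02 6.66355332e+01]
```

```bash
python3 -m jog '[[1,0,-0.002,0,0,0,-1.2],[1,0.002,-0.005,0,0,0,-2.4],[1,0.005,-0.008,0,0,0,-3.6],[1,0.008,-0.01,0,0,0,-4.6],[1,0.008,-0.01,0,0,0,-4.6]]' 100
python3 -c "
from workcell import bot;o=bot.get_obs();print(o['torque'],o['q'])"
python3 -m jog '[[1,0,0,0,0,0,-0.3],[1,0,0,0,0,0,-0.6],[1,0,0,0,0,0,-0.6]]' 100
python3 -c "
from workcell import bot;o=bot.get_obs();print(o['torque'],o['q'])"
```

```text
time: 17.7
ee_pos: [0.6164, 0.0253, 0.1345]
tcp_rot: [-90.0, -0.1, 2.8]
wrist_force: [-3.2, 1.8, 16.7]
opening: 0.0105
[0.37465998 0.88813095 0.02186984] [2.33110160e+00 1.31959843e+01 1.08481453e+01 8.75054535e+01
 3.75994439e-02 8.95470527e+01]
time: 18.0
ee_pos: [0.6164, 0.0253, 0.1345]
tcp_rot: [-90.0, -0.1, -0.1]
wrist_force: [-3.3, 1.8, 15.9]
opening: 0.0104
[0.29878872 0.92023451 0.21758797] [2.33090885e+00 1.31968453e+01 1.08514457e+01 8.75073193e+01
 3.49956214e-02 9.24118849e+01]
```

```bash
for i in 1; do python3 -m jog '[[1,0,0,0,0,0,-0.3],[1,0,0,0,0,0,-0.6],[1,0,0,0,0,0,-0.6]]' 100
python3 -c "
from workcell import bot;o=bot.get_obs();print(o['torque'],o['q'][5])"; done
python3 -m jog '[[1,0,0,0,0,0,-0.3],[1,0,0,0,0,0,-0.6],[1,0,0,0,0,0,-0.6]]' 100
python3 -c "
from workcell import bot;o=bot.get_obs();print(o['torque'],o['q'][5])
from h import *
np.set_printoptions(precision=4,suppress=True)
im,d=bot.camera('wrist');save('n.png',im)
P=pts('wrist',d,np.ones(d.shape,bool),o)
for a,b in [(.124,.134),(.158,.17)]:
    T=P[(P[:,2]>a)&(P[:,2]<b)&(np.hypot(P[:,0]-.6157,P[:,1]-.0252)<.03)];q=(T[:,:2]*1000).astype(np.float32);print(len(T),np.median(T,0),T.min(0),T.max(0),cv2.minAreaRect(q))
"
```

```text
time: 18.3
ee_pos: [0.6163, 0.0253, 0.1346]
tcp_rot: [-90.0, -0.1, -3.1]
wrist_force: [-3.5, 1.9, 16.0]
opening: 0.0106
[0.26951346 1.03263277 0.56179728] 95.38686707821931
time: 18.6
ee_pos: [0.6163, 0.0253, 0.1345]
tcp_rot: [-90.0, -0.1, -6.0]
wrist_force: [-4.2, 0.7, 16.9]
opening: 0.0103
[0.16659207 1.05384866 1.00283309] 98.35926924041446
2919 [0.6201 0.032  0.1269] [0.5899 0.0093 0.124 ] [0.6412 0.05   0.1338] ((616.4891357421875, 30.998653411865234), (38.0323371887207, 51.10191345214844), 82.8750991821289)
2668 [0.6158 0.0318 0.1611] [0.5979 0.0019 0.158 ] [0.6351 0.0463 0.17  ] ((615.290283203125, 24.663232803344727), (37.39452362060547, 39.264671325683594), 36.679908752441406)
```

View pics/n.png

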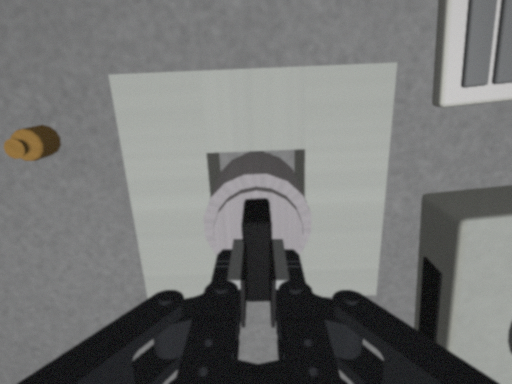

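```bash
python3 -m jog '[[1,0,0,0,0,0,0],[1,0,0,0,0,0,0],[1,0,0,0,0,0,0],[1,0,0,0,0,0,0],[1,0,0,0,0,0,0]]' 100
python3 -c "
from workcell import bot;o=bot.get_obs();print(o['torque'],o['q'][5]);print(bot.job_done())"
```

```text
time: 19.15
ee_pos: [0.6163, 0.0253, 0.1346]
tcp_rot: [-90.0, -0.1, -6.0]
wrist_force: [-5.0, 1.9, 16.0]
opening: 0.0103
[0.27217017 1.01247989 0.95747041] 98.31060284617992
the job is handed in; nothing more can be done
None
```

The long rod is in the socket's bore, and the bayonet cap is fitted over it, pressed fully home and twisted clockwise to its stop. I handed the job in at about 19 s, still gripping the cap.

- **Rod:** I took it from the middle rack hole, lowered it about 13 mm into the bore and let it drop. Its top then measured about 6 mm below the socket's top face, against 5 mm expected.
- **Cap:** I picked the black-winged one and left the brown and yellow look-alikes alone. The lugs entered the keyways without jamming.
- **Pressed home:** My last checks showed 16 N of push at the height expected for home, and it held steady for half a second. The cap's head read at 127 mm in depth, about 1 mm low, as the socket's top face did too.
- **Twisted to the stop:** The gripper turned about 92°, and the torque rose from about 0.2 to 1.0 N m over the last 6°, which is the stop.

I had no direct reading of the push-rod or catch, so both are judged from force, torque and height. I did not look at the rack, the short rods or the bystanders again at the end. I saw no unexpected contact on the way.

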